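# Check the spice tins' hinges

### The job

Test the hinges of the two steel spice tins with yellow lids, the tin on the robot's left first and then the other: lift each lid by its tab to about 45 degrees where it stands and let go, to see whether it drops shut by itself. Close the stiff lid that stays up, and set that tin upright inside the red tray at the left; leave the freely swinging tin standing where it is with its lid shut. Do not topple either tin or the wooden pepper mill.

Things in the scene. Friction and masses are not known exactly. Their poses are not given: they have to be found in the camera images.
- tin_p_mid (a point): Middle of a loose steel spice tin, 25 mm above its underside. Body (mm) 80 (x) x 60 (y) x 46 high, paper labels, 0.45-0.65 kg; flush yellow lid 80 x 58 x 6 on top. Its -x side, with the lid's tab, faces roughly to the robot; hinge axis along y at x +40 mm, 21 mm above this point. Grip the body across its 60 mm width. Both tins look alike; exactly one is stiff.
- tin_q_mid (a point): Middle of a loose steel spice tin, 25 mm above its underside. Body (mm) 80 (x) x 60 (y) x 46 high, paper labels, 0.45-0.65 kg; flush yellow lid 80 x 58 x 6 on top. Its -x side, with the lid's tab, faces roughly to the robot; hinge axis along y at x +40 mm, 21 mm above this point. Grip the body across its 60 mm width. Both tins look alike; exactly one is stiff.
- tab_p (a point): Tab of tin_p. Middle of the black round-ended cross bar on the lid's tab, 12 mm thick, 36 mm long along the tin's y: pinch its two ends from above, it turns easily between the fingers. 24 mm in front of the front wall, 104 mm from the hinge axis; lid shut: 49 mm above the worktop, 64 mm in front of the tin's middle. Moves with the lid. Neck to the lid 10 mm wide, 4 mm thick.
- tab_q (a point): Tab of tin_q. Middle of the black round-ended cross bar on the lid's tab, 12 mm thick, 36 mm long along the tin's y: pinch its two ends from above, it turns easily between the fingers. 24 mm in front of the front wall, 104 mm from the hinge axis; lid shut: 49 mm above the worktop, 64 mm in front of the tin's middle. Moves with the lid. Neck to the lid 10 mm wide, 4 mm thick.
- lid_p (a joint): Lid of tin_p. Angle, 0 shut, grows as the tab is lifted; stop at 1.3 rad. Let go, a free lid drops shut from any angle within a second; a stiff one stays where it was left and takes about 1 N at the tab to move up or down.
- lid_q (a joint): Lid of tin_q. Angle, 0 shut, grows as the tab is lifted; stop at 1.3 rad. Let go, a free lid drops shut from any angle within a second; a stiff one stays where it was left and takes about 1 N at the tab to move up or down.
- tray_in (a point): Centre of the inner floor, 5 mm above the worktop, of the fixed shallow red reject tray: 180 mm (its x) x 220 mm (its y) outside, walls 5 mm thick and 20 mm high. It lies to the left of both tins. A tin stands well inside with its middle near the tray's centre.
- mill: Turned wooden pepper mill, 203 mm high, 56 mm wide at the foot, loose, standing beyond the tins, out of the straight way to the tray. Origin at the centre of its foot.

How it is judged (in metres and radians):
On the way, in this order (a step that is already met when the one before it is completed fails the run):
1. the left-hand tin's lid is lifted past 0.55 rad (32 degrees), the tin within 50 mm of its start (((value of joint lid_p above 0.55 rad and world y of tin_p_mid above -0.105 m and distance of tin_p_mid from where it was at the start of the episode below 0.05 m) or (value of joint lid_q above 0.55 rad and world y of tin_q_mid above -0.105 m and distance of tin_q_mid from where it was at the start of the episode below 0.05 m))), for 0.1 s.
2. then the right-hand tin's lid is lifted past 0.55 rad, the tin within 50 mm of its start (((value of joint lid_p above 0.55 rad and world y of tin_p_mid below -0.105 m and distance of tin_p_mid from where it was at the start of the episode below 0.05 m) or (value of joint lid_q above 0.55 rad and world y of tin_q_mid below -0.105 m and distance of tin_q_mid from where it was at the start of the episode below 0.05 m))), for 0.1 s.
At the end, for the whole second after the job is handed in: The stiff tin stands upright (within 10 degrees) on the tray's floor, its middle within 50 mm (tray's x) and 75 mm (tray's y) of the tray's centre, its lid closed to under 0.2 rad; the freely swinging tin stands upright within 50 mm of where it started, its lid shut (under 0.1 rad) (x of tin_q_mid in the frame of tray_in between -0.05 and 0.05 m and y of tin_q_mid in the frame of tray_in between -0.075 and 0.075 m and z of tin_q_mid in the frame of tray_in below 0.035 m and angle between each of tin_q_mid, tin_p_mid's own z axis and vertical below 0.17 rad and value of joint lid_q below 0.2 rad and value of joint lid_p below 0.1 rad and distance of tin_p_mid from where it was at the start of the episode below 0.05 m); the robot touches nothing.
It fails at once if a tin or the pepper mill is toppled (tilted past 35 degrees) (angle between any of tin_p_mid, tin_q_mid, mill's own z axis and vertical above 0.6 rad).
It also fails if it takes over 72 s, if anything falls off the work surface, if the arm or the gripper's body presses on something with over 40 N, if the wrist force passes 120 N, or if a joint passes its speed limit or range.

### The arm

A 6-joint arm with a two-finger parallel gripper is mounted at the origin on the work surface. World frame = base frame: x ahead of the robot, y to its left, z up, the work surface at z = 0. Lengths are in mm, angles in rad, forces in N, time in s.
With the tool pointing down it reaches from about 275 to 750 mm from the base axis. Payload 10.2 kg.
Tool frame: the origin (TCP) lies at the very end of the fingers, on their centre line; the grasp point (between the pads) lies 19 mm behind it (robot.grasp_offset is the distance from the TCP to the grasp point, in mm); x points along the fingers, y is the direction in which the jaws open and shut, and the axes are right-handed (so a half turn about x gives the same grasp; the last joint's range is limited). The gripper opens to 88 mm and grips with 3 to 60 N. Pads are 18 mm wide; open, the fingers measure 123 mm over their backs; the gripper's body (75 mm by 187 mm) begins 45 mm behind the grasp point.
Start: joints at [-1.544, 0.313, 1.498, -0, 1.331, -0.223], TCP at [129.772, -508.715, 238.72] pointing down, gripper open.
Joint ranges: [-2.94, 2.94], [-0.97, 2.17], [0.19, 2.56], [-1.23, 4.37], [0.02, 3.11], [-2.88, 2.88]. Speed limits (rad/s): [2.39, 2.39, 3.01, 3.14, 3.14, 3.14].

### API

Orientations are given as a unit quaternion [x, y, z, w].
In Python, from station import robot gives the robot as it stands.
- The arm moves only by the tool servo_tool, never from a script. Its argument "plan" is a list of rows, each a list of 7 numbers: the shift along the world's x, y, z normalised to -1 to 1, where 1 is 0.4 m, then the turn, a rotation vector about the world's x, y, z normalised to -1 to 1, where 1 is 30 degrees, then the opening, from 0 (shut) to 1 (fully open). A call has 1 to 5 rows; each row is the pose to reach, as a shift and turn from the pose commanded when the call began; what a row does not reach only later rows make up. A row lasts 1/8 s, in which the tool goes at most 62.5 mm and 10.7 degrees, less where a joint would pass 70% of its speed; a pose out of reach is approached as far as the arm can. A call with a number of a shift or a turn outside -1 to 1 is refused whole. A call with a gripper value outside its range is refused whole. The fingers move at their own pace and stop on an object; "squeeze" is the grip in N (left out, the last holds). Time passes only in rows, so rows that repeat a pose let the fingers close. It gives the time, the measured TCP pose, the force and the opening at its end, in the units of the state.
- robot.get_state(): the state, without advancing time (a new reading comes with each control period).
- robot.get_image(name): name is "side" or "top" or "wrist"; returns a dict with "color" (420x560x3 uint8, red, green, blue), "fx", "fy", "cx", "cy" (pixels), "R" (3x3) and "t" (3): a world point X has camera coordinates R X + t. Camera axes: x right, y down, z forward; pixel columns grow to the right and rows downward; lengths in mm; the calibration is good to about 2 mm. A picture is of the moment at which its call begins. There is no depth.
- robot.close_job(): hands the job in, once; it reports no verdict.
The state is a dict: "time_s": time; "joints": joint angles; "joint_velocities": joint speeds; "joint_torque": joint torques, N m; "tool_pos": TCP position; "ee_rot": TCP orientation; "contact_force": force on the tool from outside, world axes, zero at the start; "wrist_torque": the same for the moment, N m; "opening": opening from 0.0 (shut) to 1.0 (fully open).
Only numpy, scipy, OpenCV 4.12 (cv2) and the standard library are available. Lean on these libraries where they do the work, as an engineer would, in place of code of your own. Each camera call takes 0.05 s, during which the arm holds its last target. There are 200 camera calls.

## Working session

There is one attempt and no reset: what is moved stays moved. The work goes in short steps, Python scripts to look and compute and a tool call to move; the robot and the scene stay as the last step left them, time stands still between calls to the robot, and variables do not carry over. Pictures are saved under pics/ and viewed, about 8 in all and at most 12, crops included, and the job is handed in when it is done.

Besides the shell and the picture viewer there is one more tool, called after "Emit:" in YAML: its name, and indented under it one key for each argument. servo_tool: Moves the arm, as the interface text tells. Scaled input: -1 to 1 covers 0.4 m each way for a shift and 30 degrees each way for a turn. Its arguments: {"type":"object","properties":{"plan":{"type":"array","items":{"type":"array","items":{"type":"number","minimum":-1,"maximum":1}}},"squeeze":{"type":"number"}},"required":["plan"]}

```bash
mkdir -p pics; ls
cat > h.py <<'E'
import numpy as np, cv2
from station import robot
def shot(cam,name=None):
    d=robot.get_image(cam)
    if name: cv2.imwrite(f'pics/{name}.png',d['color'][:,:,::-1])
    return d
def ray(d,u,v,z):
    R=np.array(d['R']);t=np.array(d['t'])
    c=-R.T@t; r=R.T@np.array([(u-d['cx'])/d['fx'],(v-d['cy'])/d['fy'],1])
    return c+r*(z-c[2])/r[2]
def proj(d,X):
    p=np.array(d['R'])@np.array(X,float)+np.array(d['t']);return p[0]/p[2]*d['fx']+d['cx'],p[1]/p[2]*d['fy']+d['cy']
def blobs(m,amin=80):
    n,l,s,c=cv2.connectedComponentsWithStats(m.astype(np.uint8))
    return [(i,s[i],c[i],cv2.minAreaRect(np.argwhere(l==i)[:,::-1].astype(np.float32))) for i in range(1,n) if s[i][4]>=amin]
E
python3 - <<'E'
from h import *
t=shot('top','top0');s=shot('side','side0')
cv2.imwrite('pics/both0.png',cv2.resize(np.hstack([t['color'],s['color']])[:,:,::-1],(800,300)))
st=robot.get_state();print(st['time_s'],st['tool_pos'],st['ee_rot'],st['opening'])
h=cv2.cvtColor(t['color'],cv2.COLOR_RGB2HSV)
print('c',-np.array(t['R']).T@t['t'])
for nm,m,z in [('yel',(abs(h[...,0].astype(int)-27)<8)&(h[...,1]>120)&(h[...,2]>80),52),('red',((h[...,0]<8)|(h[...,0]>172))&(h[...,1]>120)&(h[...,2]>60),20)]:
    for i,b,c,r in blobs(m):
        print(nm,b,c.round(),r[2]); print([ray(t,*p,z).round()[:2].tolist() for p in cv2.boxPoints(r)],ray(t,*r[0],z).round(1))
E
```

```text
pics
0.1 [ 129.76123705 -508.50505218  238.23459329] [ 0.70162696  0.08846847 -0.70157081  0.08770026] 1.0037111632394577
c [ 492.72565409   28.67739639 1305.86304191]
yel [390 157  23  23 255] [401. 168.] 18.434947967529297
[[743.0, -268.0], [796.0, -289.0], [776.0, -342.0], [723.0, -322.0]] [ 759.3 -305.3   52. ]
yel [352 221  23  39 723] [363. 238.] 90.0
[[622.0, -170.0], [620.0, -227.0], [522.0, -222.0], [524.0, -165.0]] [ 571.7 -196.    52. ]
yel [278 228  28  40 719] [292. 245.] 77.73522186279297
[[600.0, 24.0], [611.0, -33.0], [512.0, -51.0], [502.0, 5.0]] [556.3 -13.7  52. ]
red [ 508  155   52   93 1029] [546. 182.] 60.18584060668945
[[785.0, -606.0], [841.0, -712.0], [594.0, -826.0], [541.0, -722.0]] [ 688.7 -716.8   20. ]
red [ 426  161  124   98 4329] [474. 222.] 85.38934326171875
[[775.0, -382.0], [792.0, -699.0], [536.0, -695.0], [520.0, -386.0]] [ 654.1 -540.1   20. ]
red [ 131  215   89   76 5644] [175. 252.] 83.9909896850586
[[636.0, 418.0], [654.0, 194.0], [475.0, 178.0], [459.0, 398.0]] [555.2 297.3  20. ]
```

View pics/top0.png

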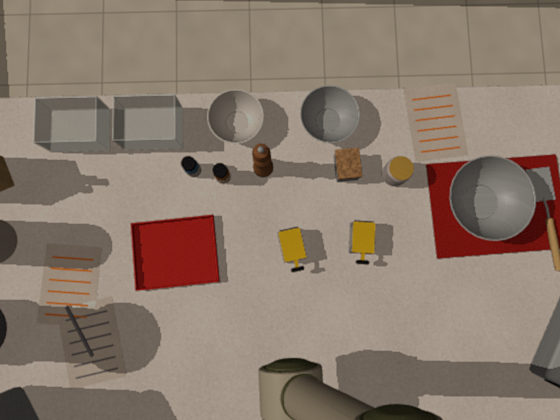

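View pics/side0.png

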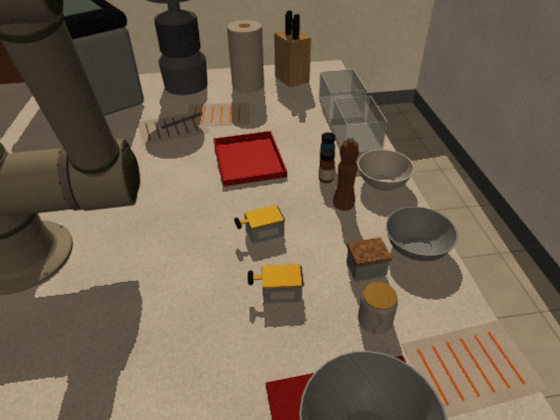

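The top view shows the left tin at pixel (292,245), the right tin at (363,238), and black tab bars at about (297,268) and (362,262). The tray is at (175,252) and the mill at (262,160). The side view shows both lids shut. Next I'll locate the tabs.

Run:
```python
from h import *
from scipy.spatial.transform import Rotation as Ro
t=shot('top');st=robot.get_state()
print(Ro.from_quat(st['ee_rot']).as_matrix().round(3))
g=t['color'].max(2)
for (u,v),(lu,lv) in [((297,268),(292,245)),((362,262),(363,238))]:
    w=g[v-8:v+8,u-12:u+12]; m=w<35
    for i,b,c,r in blobs(m,15): print(b,c+[u-12,v-8],r, ray(t,*(c+[u-12,v-8]),52).round(1))
# tray floor: corners of the red blob
h=cv2.cvtColor(t['color'],cv2.COLOR_RGB2HSV)
m=((h[...,0]<8)|(h[...,0]>172))&(h[...,1]>120)&(h[...,2]>60); m[:,300:]=0
c=max(cv2.findContours(m.astype(np.uint8),0,2)[0],key=cv2.contourArea)
q=cv2.approxPolyDP(c,8,True)[:,0]; print('tray',[ray(t,*p,20).round()[:2].tolist() for p in q])
for p in [(262,172)]: print('mill foot',ray(t,*p,0).round())
w=shot('wrist');print('wristcam',(-np.array(w['R']).T@w['t']).round(),np.array(w['R']).round(2)[2],w['fx'])
```

```text
[[-0.     0.247 -0.969]
 [ 0.001 -0.969 -0.247]
 [-1.    -0.001 -0.   ]]
[ 7  7 12  4 28] [297.35714286 268.67857143] ((12.442306518554688, 8.711539268493652), (2.3533935546875, 11.178619384765625), 78.69007110595703) [503.  -24.2  52. ]
[ 7  7 12  3 27] [362.74074074 261.74074074] ((12.5, 8.0), (11.0, 2.0), 0.0) [ 515.9 -192.6   52. ]
tray [[649.0, 194.0], [636.0, 411.0], [460.0, 396.0], [477.0, 180.0]]
mill foot [768.  62.   0.]
wristcam [ 206. -489.  384.] [-0.3  -0.08 -0.95] 325.4941576705453
```

Emit:
servo_tool:
  plan:
    - [0.46,0.6,-0.05,0,0,-0.1,1]
    - [0.46,0.6,-0.05,0,0,-0.1,1]
    - [0.46,0.6,-0.05,0,0,-0.1,1]
    - [0.46,0.6,-0.05,0,0,-0.1,1]
    - [0.46,0.6,-0.05,0,0,-0.1,1]

```text
time_s: 0.82
tool_pos: [314.7, -266.8, 218.7]
ee_rot: [0.704, 0.07, -0.704, 0.07]
contact_force: [-0.4, -1.1, 0.6]
opening: 1.003
```

Emit:
servo_tool:
  plan:
    - [0.47,0.61,-0.1,0,0,0,0.8]
    - [0.47,0.61,-0.1,0,0,0,0.8]
    - [0.47,0.61,-0.1,0,0,0,0.8]
    - [0.47,0.61,-0.1,0,0,0,0.8]
    - [0.47,0.61,-0.1,0,0,0,0.8]

```text
time_s: 1.45
tool_pos: [502.8, -22.8, 178.5]
ee_rot: [0.704, 0.07, -0.704, 0.07]
contact_force: [0.1, -1.0, 0.3]
opening: 0.802
```

Run:
```python
from h import *
w=shot('wrist','w1')
h=cv2.cvtColor(w['color'],cv2.COLOR_RGB2HSV)
m=(abs(h[...,0].astype(int)-27)<8)&(h[...,1]>120)&(h[...,2]>80)
for i,b,c,r in blobs(m,300):
    print(b,c.round(),[(p.round().tolist(),ray(w,*p,52).round()[:2].tolist()) for p in cv2.boxPoints(r)])
m=w['color'].max(2)<35
for i,b,c,r in blobs(m,150): print('dark',b,c.round(),[ray(w,*p,49).round()[:2].tolist() for p in cv2.boxPoints(r)],ray(w,*c,49).round())
print(proj(w,[503,-24,49]))
```

```text
[ 245   71   73  123 7296] [280. 122.] [([245.0, 71.0], [599.0, 25.0]), ([317.0, 71.0], [610.0, -29.0]), ([317.0, 193.0], [515.0, -52.0]), ([245.0, 193.0], [503.0, 9.0])]
[ 449   94  108  123 6901] [501. 151.] [([440.0, 202.0], [528.0, -159.0]), ([494.0, 86.0], [627.0, -168.0]), ([557.0, 115.0], [616.0, -226.0]), ([503.0, 231.0], [513.0, -224.0])]
dark [  49    0   22  171 1394] [60. 81.] [[619.0, 175.0], [621.0, 168.0], [494.0, 158.0], [492.0, 166.0]] [564. 167.  49.]
dark [ 60   0  16 173 322] [67. 80.] [[620.0, 167.0], [621.0, 165.0], [492.0, 155.0], [492.0, 157.0]] [565. 162.  49.]
dark [261 193  39  13 446] [280. 199.] [[505.0, -4.0], [511.0, -37.0], [501.0, -39.0], [494.0, -6.0]] [503. -22.  49.]
dark [448 211  38  20 433] [466. 220.] [[512.0, -172.0], [524.0, -171.0], [520.0, -207.0], [508.0, -208.0]] [ 516. -190.   49.]
dark [    0   255   560   165 45247] [264. 347.] [[399.0, 224.0], [500.0, -287.0], [312.0, -379.0], [190.0, 237.0]] [344. -36.  49.]
(np.float64(282.8713663776674), np.float64(199.40282039709464))
```

View pics/w1.png

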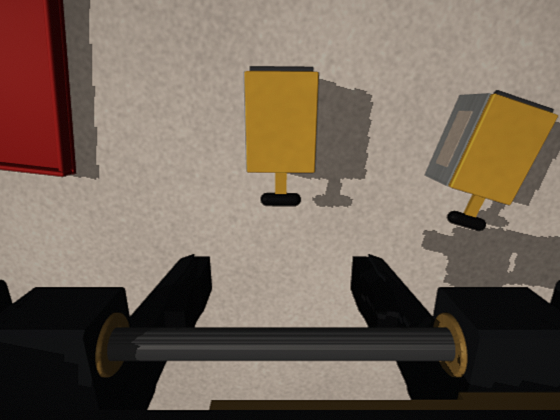

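The wrist view is aligned with the left tin. Its bar is at pixel (280,199), under the TCP, and the right tin's bar is at (466,220). I'll descend and pinch.

Emit:
servo_tool:
  plan:
    - [0,0,-0.13,0,0,0,0.7]
    - [0,0,-0.26,0,0,0,0.7]
    - [0,0,-0.36,0,0,0,0.7]
    - [0,0,-0.36,0,0,0,0.7]
    - [0,0,-0.36,0,0,0,0.2]
  squeeze: 10

```text
time_s: 2.12
tool_pos: [502.6, -25.0, 36.2]
ee_rot: [0.704, 0.069, -0.703, 0.07]
contact_force: [-0.8, -0.3, 0.5]
opening: 0.606
```

Emit:
servo_tool:
  plan:
    - [0,0,0,0,0,0,0.2]
    - [0,0,0,0,0,0,0.2]
    - [0,0,0,0,0,0,0.2]
    - [0,0,0,0,0,0,0.2]

```text
time_s: 2.62
tool_pos: [502.2, -24.8, 35.5]
ee_rot: [0.704, 0.07, -0.703, 0.07]
contact_force: [-0.7, 1.5, 6.2]
opening: 0.394
```

Emit:
servo_tool:
  plan:
    - [0.001,0,0.02,0,0,0,0.2]
    - [0.0055,0.001,0.047,0,0,0,0.2]
    - [0.0125,0.0025,0.073,0,0,0,0.2]
    - [0.022,0.0045,0.098,0,0,0,0.2]
    - [0.022,0.0045,0.098,0,0,0,0.2]

```text
time_s: 3.25
tool_pos: [511.0, -23.0, 74.7]
ee_rot: [0.704, 0.07, -0.703, 0.07]
contact_force: [-1.1, -1.1, 0.8]
opening: 0.394
```

Emit:
servo_tool:
  plan:
    - [0.01,0.002,0.02,0,0,0,0.2]
    - [0.021,0.004,0.04,0,0,0,0.2]
    - [0.035,0.007,0.058,0,0,0,0.2]
    - [0.05,0.01,0.076,0,0,0,0.2]
    - [0.05,0.01,0.076,0,0,0,0.2]

```text
time_s: 3.88
tool_pos: [531.1, -18.8, 104.9]
ee_rot: [0.704, 0.07, -0.703, 0.07]
contact_force: [-3.2, 0.8, 3.1]
opening: 0.392
```

Run:
```python
from h import *
s=shot('side','s2');w=shot('wrist')
cv2.imwrite('pics/c2.png',np.hstack([cv2.resize(s['color'][140:340,170:400],(460,400)),cv2.resize(w['color'],(340,400))])[:,:,::-1])
```

```text
(no output)
```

View pics/c2.png

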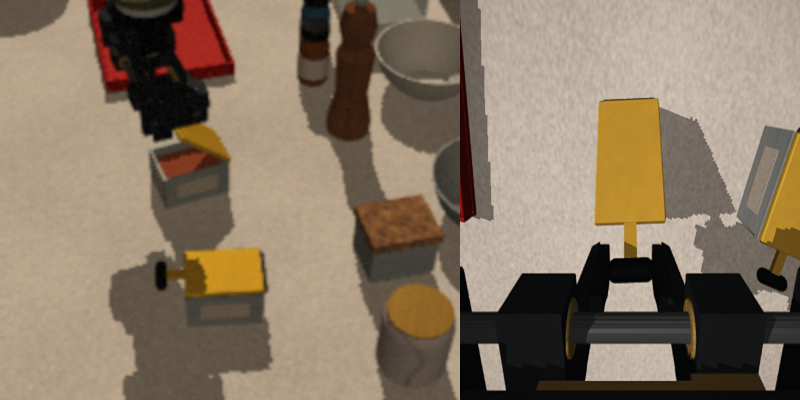

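The side crop shows the left lid raised to about 40° with the bar held in the fingers. Now I'll let go.

Emit:
servo_tool:
  plan:
    - [0,0,0,0,0,0,0.7]
    - [0,0,0,0,0,0,0.7]
    - [0,0,0,0,0,0,0.7]
    - [0,0,0,0,0,0,0.7]
    - [0,0,0,0,0,0,0.7]

```text
time_s: 4.6
tool_pos: [530.6, -18.9, 104.3]
ee_rot: [-0.704, -0.07, 0.704, -0.07]
contact_force: [0.9, 0.0, -0.2]
opening: 0.697
```

Emit:
servo_tool:
  plan:
    - [0,0,0,0,0,0,0.7]
    - [0,0,0,0,0,0,0.7]
    - [0,0,0,0,0,0,0.7]
    - [0,0,0,0,0,0,0.7]
    - [0,0,0,0,0,0,0.7]

```text
time_s: 5.22
tool_pos: [530.6, -18.9, 104.3]
ee_rot: [0.704, 0.07, -0.704, 0.07]
contact_force: [0.5, 0.3, -0.7]
opening: 0.699
```

Run:
```python
from h import *
s=shot('side','s3');w=shot('wrist')
cv2.imwrite('pics/c3.png',np.hstack([cv2.resize(s['color'][140:340,170:400],(460,400)),cv2.resize(w['color'],(340,400))])[:,:,::-1])
```

```text
(no output)
```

View pics/c3.png

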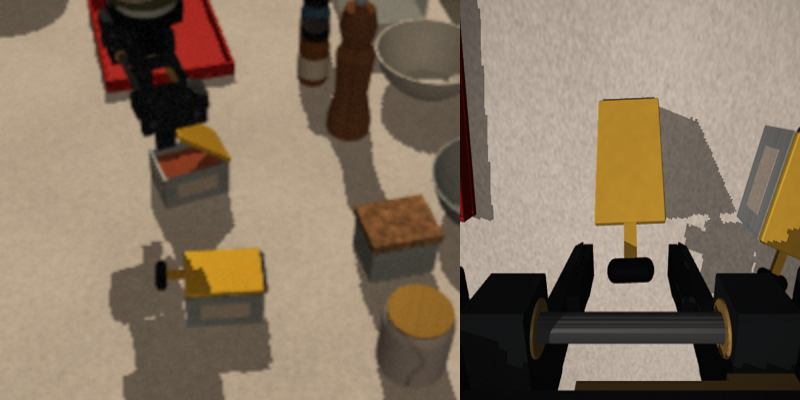

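The stiff lid is the left one: with the fingers clear, it stays up. I'll pinch it again and swing it shut.

Emit:
servo_tool:
  plan:
    - [0,0,0,0,0,0,0.2]
    - [0,0,0,0,0,0,0.2]
    - [0,0,0,0,0,0,0.2]
    - [0,0,0,0,0,0,0.2]
    - [-0.015,-0.003,-0.018,0,0,0,0.2]

```text
time_s: 5.95
tool_pos: [524.6, -20.2, 97.2]
ee_rot: [0.704, 0.07, -0.703, 0.07]
contact_force: [-0.0, -1.0, -0.1]
opening: 0.391
```

Emit:
servo_tool:
  plan:
    - [-0.014,-0.003,-0.018,0,0,0,0.2]
    - [-0.025,-0.005,-0.037,0,0,0,0.2]
    - [-0.035,-0.007,-0.057,0,0,0,0.2]
    - [-0.044,-0.009,-0.08,0,0,0,0.2]
    - [-0.051,-0.01,-0.107,0,0,0,0.2]

```text
time_s: 6.58
tool_pos: [503.9, -24.2, 53.7]
ee_rot: [-0.704, -0.07, 0.704, -0.07]
contact_force: [2.1, -0.9, 1.3]
opening: 0.392
```

Emit:
servo_tool:
  plan:
    - [-0.004,-0.001,-0.024,0,0,0,0.2]
    - [-0.005,-0.001,-0.05,0,0,0,0.2]
    - [-0.005,-0.001,-0.052,0,0,0,0.2]
    - [-0.005,-0.001,-0.052,0,0,0,0.2]

```text
time_s: 7.08
tool_pos: [502.5, -24.5, 33.4]
ee_rot: [0.704, 0.07, -0.703, 0.07]
contact_force: [1.2, 0.2, 3.5]
opening: 0.39
```

Emit:
servo_tool:
  plan:
    - [0,0,0,0,0,0,0.7]
    - [0,0,0,0,0,0,0.7]
    - [0,0,0,0,0,0,0.7]
    - [0,0,0.15,0,0,0,0.7]
    - [0,0,0.3,0,0,0,0.7]

```text
time_s: 7.7
tool_pos: [501.7, -24.4, 154.7]
ee_rot: [-0.703, -0.07, 0.704, -0.069]
contact_force: [1.7, -0.8, -0.1]
opening: 0.698
```

Emit:
servo_tool:
  plan:
    - [0.034,-0.14,0.05,0,0,-0.2,0.7]
    - [0.034,-0.28,0.05,0,0,-0.4,0.7]
    - [0.034,-0.415,0.05,0,0,-0.53,0.7]
    - [0.034,-0.415,0.05,0,0,-0.53,0.7]

```text
time_s: 8.2
tool_pos: [515.3, -193.4, 173.1]
ee_rot: [-0.706, 0.03, 0.707, 0.03]
contact_force: [0.4, -0.2, 0.5]
opening: 0.697
```

Run:
```python
from h import *
w=shot('wrist','w4');s=shot('side')
print(robot.get_state()['tool_pos'])
m=w['color'].max(2)<35
for i,b,c,r in blobs(m,150):
    p=cv2.boxPoints(r); print('dark',b,c.round(),[ray(w,*q,49).round()[:2].tolist() for q in p],ray(w,*c,49).round(1))
h=cv2.cvtColor(w['color'],cv2.COLOR_RGB2HSV)
m=(abs(h[...,0].astype(int)-27)<8)&(h[...,1]>120)&(h[...,2]>80)
for i,b,c,r in blobs(m,300):
    print(b,c.round(),[(p.round().tolist(),ray(w,*p,52).round()[:2].tolist()) for p in cv2.boxPoints(r)])
cv2.imwrite('pics/c4.png',np.hstack([cv2.resize(s['color'][140:340,170:400],(400,350)),cv2.resize(w['color'],(400,300))[[*range(300)]+[299]*50]])[:,:,::-1])
```

```text
[ 515.5419129  -190.27897833  173.18626451]
dark [257 194  40  13 442] [276. 201.] [[523.0, -173.0], [520.0, -207.0], [510.0, -206.0], [513.0, -172.0]] [ 516.  -189.4   49. ]
dark [ 74 221  38  19 425] [ 93. 230.] [[505.0, -6.0], [512.0, -42.0], [501.0, -42.0], [494.0, -6.0]] [503.  -24.2  49. ]
dark [    0   255   560   165 49666] [269. 348.] [[486.0, 66.0], [442.0, -442.0], [240.0, -477.0], [293.0, 136.0]] [ 362.1 -167.8   49. ]
[ 239   70   76  126 7630] [276. 123.] [([239.0, 195.0], [525.0, -158.0]), ([239.0, 70.0], [622.0, -171.0]), ([314.0, 70.0], [617.0, -227.0]), ([314.0, 195.0], [519.0, -222.0])]
[   0  103  108  124 6851] [ 55. 161.] [([-1.0, 126.0], [598.0, 25.0]), ([59.0, 96.0], [616.0, -30.0]), ([117.0, 211.0], [519.0, -51.0]), ([57.0, 241.0], [496.0, 9.0])]
```

View pics/c4.png

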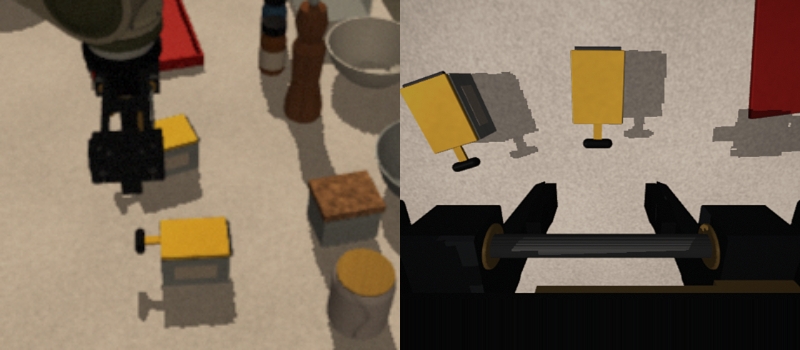

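The left lid is shut again. The right tin's bar is at wrist pixel (276,201), directly under the gripper and aligned. I'll descend and pinch.

Emit:
servo_tool:
  plan:
    - [0,0,-0.13,0,0,0,0.7]
    - [0,0,-0.26,0,0,0,0.7]
    - [0,0,-0.345,0,0,0,0.7]
    - [0,0,-0.345,0,0,0,0.7]
    - [0,0,-0.345,0,0,0,0.2]

```text
time_s: 8.93
tool_pos: [516.6, -190.2, 37.1]
ee_rot: [0.707, -0.028, -0.706, -0.027]
contact_force: [0.7, -0.5, 0.3]
opening: 0.612
```

Emit:
servo_tool:
  plan:
    - [0,0,0,0,0,0,0.2]
    - [0,0,0,0,0,0,0.2]
    - [0,0,0,0,0,0,0.2]
    - [0,0,0,0,0,0,0.2]

```text
time_s: 9.43
tool_pos: [516.2, -190.6, 36.3]
ee_rot: [0.707, -0.028, -0.706, -0.028]
contact_force: [-0.5, 2.4, 6.2]
opening: 0.393
```

Emit:
servo_tool:
  plan:
    - [0.001,0,0.02,0,0,0,0.2]
    - [0.0055,0,0.047,0,0,0,0.2]
    - [0.0125,-0.001,0.073,0,0,0,0.2]
    - [0.022,-0.002,0.098,0,0,0,0.2]
    - [0.022,-0.002,0.098,0,0,0,0.2]

```text
time_s: 10.05
tool_pos: [524.9, -191.4, 75.5]
ee_rot: [0.707, -0.028, -0.706, -0.028]
contact_force: [-1.6, -1.1, -0.4]
opening: 0.389
```

Emit:
servo_tool:
  plan:
    - [0.01,-0.001,0.02,0,0,0,0.2]
    - [0.021,-0.002,0.04,0,0,0,0.2]
    - [0.035,-0.003,0.058,0,0,0,0.2]
    - [0.05,-0.004,0.076,0,0,0,0.2]
    - [0.05,-0.004,0.076,0,0,0,0.2]

```text
time_s: 10.68
tool_pos: [545.2, -193.0, 105.7]
ee_rot: [0.707, -0.028, -0.706, -0.028]
contact_force: [-1.3, -0.3, -0.2]
opening: 0.39
```

Emit:
servo_tool:
  plan:
    - [0,0,0,0,0,0,0.2]
    - [0,0,0,0,0,0,0.7]
    - [0,0,0,0,0,0,0.7]
    - [0,0,0,0,0,0,0.7]
    - [0,0,0,0,0,0,0.7]

```text
time_s: 11.3
tool_pos: [544.6, -192.9, 105.1]
ee_rot: [-0.707, 0.028, 0.707, 0.028]
contact_force: [-0.4, 0.2, -0.2]
opening: 0.701
```

Emit:
servo_tool:
  plan:
    - [0,0,0,0,0,0,0.7]
    - [0,0,0,0,0,0,0.7]
    - [0,0,0,0,0,0,0.7]
    - [0,0,0,0,0,0,0.7]
    - [0,0,0.15,0,0,0,1]

```text
time_s: 11.92
tool_pos: [542.9, -192.0, 162.3]
ee_rot: [-0.704, 0.027, 0.709, 0.03]
contact_force: [0.6, -0.6, 1.3]
opening: 0.787
```

Run:
```python
from h import *
from scipy.spatial.transform import Rotation as Ro
w=shot('wrist','w5');s=shot('side');t=shot('top')
cv2.imwrite('pics/c5.png',np.hstack([cv2.resize(s['color'][140:340,170:400],(400,350)),cv2.resize(w['color'],(400,300))[[*range(300)]+[299]*50]])[:,:,::-1])
m=t['color'].max(2)<35
for i,b,c,r in blobs(m,15):
    if 250<c[0]<400 and 240<c[1]<300: print(c,ray(t,*c,52).round(1))
print(robot.get_state()['tool_pos'])
```

```text
[346.22727273 256.81818182] [ 529.7 -150.7   52. ]
[371.92307692 257.73076923] [ 525.5 -216.8   52. ]
[298.07407407 268.81481481] [502.6 -26.   52. ]
[ 545.65942908 -193.50390219  167.84069503]
```

View pics/c5.png

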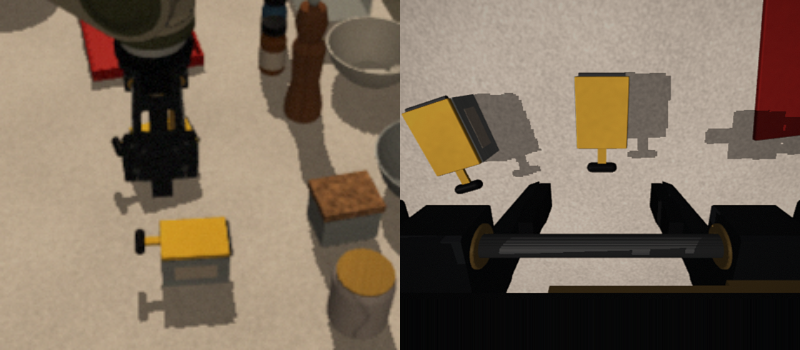

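The right lid dropped shut by itself, so that tin is the free one and the left tin is the stiff one. I'll go to the left tin's middle, about (566,-12), at yaw 11°.

Emit:
servo_tool:
  plan:
    - [0.05,0.15,0,0,0,0.2,1]
    - [0.05,0.3,0,0,0,0.4,1]
    - [0.05,0.454,0,0,0,0.52,1]
    - [0.05,0.454,0,0,0,0.52,1]
    - [0.05,0.454,0,0,0,0.52,1]

```text
time_s: 12.7
tool_pos: [564.4, -11.6, 164.4]
ee_rot: [-0.703, -0.068, 0.704, -0.068]
contact_force: [0.6, -0.5, -0.2]
opening: 0.999
```

Run:
```python
from h import *
w=shot('wrist','w6');st=robot.get_state();print(st['tool_pos'],st['ee_rot'])
h=cv2.cvtColor(w['color'],cv2.COLOR_RGB2HSV)
m=(abs(h[...,0].astype(int)-27)<8)&(h[...,1]>120)&(h[...,2]>80)
for i,b,c,r in blobs(m,300):
    print(b,c.round(),[(p.round().tolist(),ray(w,*p,52).round()[:2].tolist()) for p in cv2.boxPoints(r)],ray(w,*c,52))
```

```text
[564.45317195 -12.27645738 164.50050161] [-0.70358156 -0.06739712  0.70419807 -0.06734765]
[ 243  154   73  113 6420] [280. 202.] [([243.0, 156.0], [599.0, 26.0]), ([315.0, 154.0], [611.0, -30.0]), ([317.0, 265.0], [516.0, -53.0]), ([245.0, 267.0], [502.0, 9.0])] [566.81515793  -9.92765381  52.        ]
[ 453  174   98  112 5067] [499. 221.] [([438.0, 271.0], [530.0, -160.0]), ([490.0, 163.0], [630.0, -168.0]), ([550.0, 193.0], [616.0, -226.0]), ([499.0, 300.0], [512.0, -224.0])] [ 585.08634221 -194.08370369   52.        ]
```

View pics/w6.png

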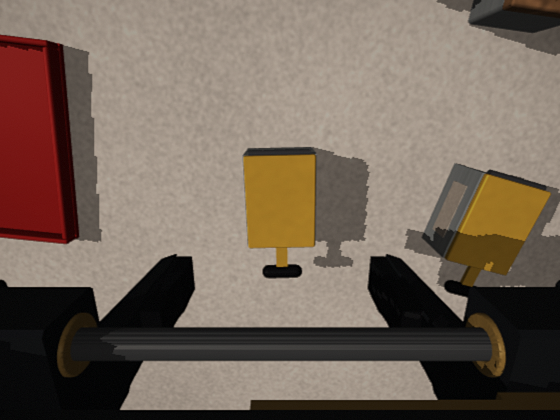

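The stiff tin is centred between the fingers, with its lid at wrist pixel (280,200). I'll descend and grip.

Emit:
servo_tool:
  plan:
    - [0,0.002,-0.13,0,0,0,1]
    - [0,0.002,-0.26,0,0,0,1]
    - [0,0.002,-0.34,0,0,0,1]
    - [0,0.002,-0.379,0,0,0,1]
    - [0,0.002,-0.379,0,0,0,1]
  squeeze: 35

```text
time_s: 13.38
tool_pos: [564.5, -11.3, 13.2]
ee_rot: [-0.704, -0.067, 0.704, -0.067]
contact_force: [-0.2, -0.6, 0.6]
opening: 0.998
```

Emit:
servo_tool:
  plan:
    - [0,0,0,0,0,0,0.5]
    - [0,0,0,0,0,0,0.5]
    - [0,0,0,0,0,0,0.5]
    - [0,0,0,0,0,0,0.5]
    - [0,0,0,0,0,0,0.5]

```text
time_s: 14.0
tool_pos: [564.9, -10.6, 14.2]
ee_rot: [0.704, 0.068, -0.703, 0.068]
contact_force: [-1.6, 0.1, 6.3]
opening: 0.677
```

Emit:
servo_tool:
  plan:
    - [0,0,0.05,0,0,0,0.5]
    - [0,0,0.12,0,0,0,0.5]
    - [0,0,0.18,0,0,0,0.5]
    - [0,0,0.18,0,0,0,0.5]

```text
time_s: 14.5
tool_pos: [564.9, -10.5, 86.2]
ee_rot: [0.704, 0.068, -0.703, 0.068]
contact_force: [-0.2, -0.5, -5.5]
opening: 0.676
```

Emit:
servo_tool:
  plan:
    - [-0.005,0.1,0,0,0,0,0.5]
    - [-0.012,0.25,0,0,0,-0.1,0.5]
    - [-0.025,0.4,0,0,0,-0.23,0.5]
    - [-0.025,0.55,0,0,0,-0.23,0.5]
    - [-0.025,0.66,0,0,0,-0.23,0.5]

```text
time_s: 15.12
tool_pos: [553.2, 255.8, 83.5]
ee_rot: [-0.706, -0.026, 0.708, -0.026]
contact_force: [0.7, 0.0, -4.1]
opening: 0.679
```

Emit:
servo_tool:
  plan:
    - [0,0.07,0,0,0,0,0.5]
    - [0,0.105,0,0,0,0,0.5]
    - [0,0.105,-0.05,0,0,0,0.5]
    - [0,0.105,-0.1,0,0,0,0.5]
    - [0,0.105,-0.1,0,0,0,0.5]

```text
time_s: 15.75
tool_pos: [553.5, 294.4, 43.2]
ee_rot: [-0.705, -0.025, 0.708, -0.026]
contact_force: [-0.8, 0.3, -4.5]
opening: 0.677
```

Run:
```python
from h import *
w=shot('wrist');s=shot('side');print(robot.get_state()['tool_pos'])
cv2.imwrite('pics/c7.png',np.hstack([cv2.resize(s['color'][80:280,150:350],(400,400)),cv2.resize(w['color'],(400,400))])[:,:,::-1])
```

```text
[554.82637928 295.03747164  45.66253198]
```

View pics/c7.png

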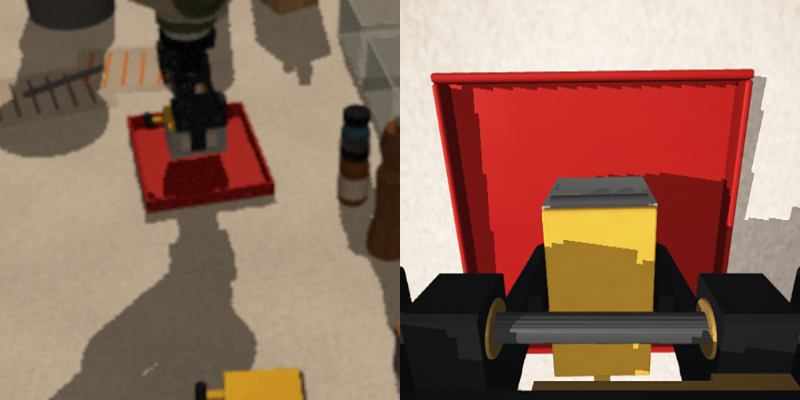

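The tin is held upright with its lid shut, centred over the tray. I'll lower it about 26 mm and release.

Emit:
servo_tool:
  plan:
    - [0,0,-0.03,0,0,0,0.5]
    - [0,0,-0.055,0,0,0,0.5]
    - [0,0,-0.065,0,0,0,0.5]
    - [0,0,-0.065,0,0,0,0.5]

```text
time_s: 16.35
tool_pos: [554.6, 295.5, 19.5]
ee_rot: [0.707, 0.025, -0.707, 0.025]
contact_force: [-0.2, 0.4, -4.6]
opening: 0.677
```

Emit:
servo_tool:
  plan:
    - [0,0,0,0,0,0,0.85]
    - [0,0,0,0,0,0,1]
    - [0,0,0,0,0,0,1]
    - [0,0,0,0,0,0,1]

```text
time_s: 16.85
tool_pos: [554.7, 295.5, 19.7]
ee_rot: [0.707, 0.025, -0.707, 0.025]
contact_force: [0.1, -0.9, 0.1]
opening: 0.997
```

Emit:
servo_tool:
  plan:
    - [0,0,0.08,0,0,0,1]
    - [0,0,0.2,0,0,0,1]
    - [0,0,0.35,0,0,0,1]
    - [-0.15,0,0.5,0,0,0,1]
    - [-0.3,0,0.5,0,0,0,1]

```text
time_s: 17.48
tool_pos: [449.2, 295.5, 219.1]
ee_rot: [0.708, 0.026, -0.705, 0.024]
contact_force: [0.4, 0.8, 0.2]
opening: 0.997
```

Run:
```python
from h import *
t=shot('top');s=shot('side');print(robot.get_state()['tool_pos'])
cv2.imwrite('pics/c8.png',np.hstack([cv2.resize(s['color'][80:320,150:350],(360,432)),cv2.resize(t['color'][120:320,120:400],(440,432))])[:,:,::-1])
h=cv2.cvtColor(t['color'],cv2.COLOR_RGB2HSV)
m=(abs(h[...,0].astype(int)-27)<8)&(h[...,1]>120)&(h[...,2]>80)
for i,b,c,r in blobs(m,100): print(b,ray(t,*r[0],52).round(1))
```

```text
[444.93910447 295.86114429 218.1589175 ]
[390 157  23  22 315] [ 759.7 -305.4   52. ]
[352 221  23  40 727] [ 570.4 -196.    52. ]
[160 235  26  41 752] [546.  293.3  52. ]
```

View pics/c8.png

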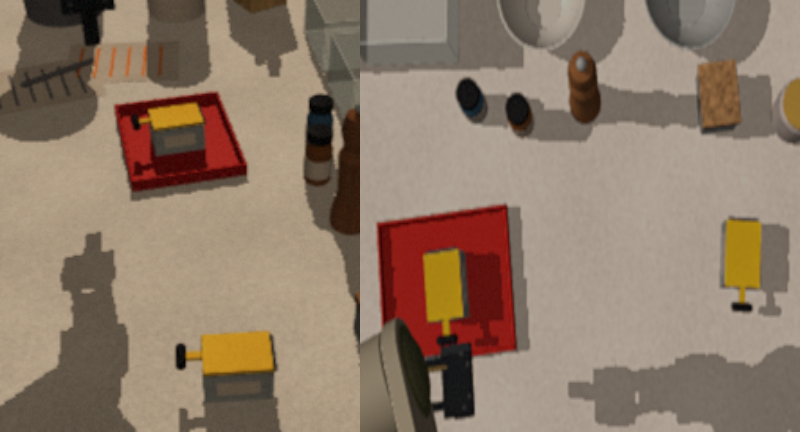

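The stiff tin stands upright near the tray's centre with its lid shut. The free tin has not moved, its lid is shut, and the mill is standing. The arm is clear, so I'm handing in.

```bash
python3 -c "
from station import robot
print(robot.close_job(), robot.get_state()['time_s'])"
```

```text
the job is handed in; nothing more can be done
the job is handed in; nothing more can be done
```

I tested both tins and handed the job in at about 17.5 s; the hand-in reported no verdict.

- **Left tin:** I lifted its lid to about 42°, and it stayed up when let go, so this is the stiff one. I closed the lid and set the tin upright in the red tray.
- **Right tin:** I lifted its lid to about the same angle, judged from the gripper's position as I took no picture at the top. It dropped shut by itself. I left the tin where it stood.

**Last checks:**
- **Stiff tin:** it stands upright within about 1 cm of the tray's centre, with its lid shut.
- **Free tin:** it measured within about 1–2 mm of its start, with its lid shut.
- **Mill and gripper:** the mill is standing. The gripper was empty, about 170 mm above the tin's lid and 110 mm to one side, with no contact force.

None of the checks failed. The only disagreement was 2–3 mm between the top and wrist camera readings of the tabs, which didn't affect the grips.

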